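# Lever the stuck lid off the case

## Robot

A 6-joint arm with a two-finger parallel gripper is mounted at the origin on the work surface. World frame = base frame: x ahead of the robot, y to its left, z up, the work surface at z = 0. Lengths are in m, angles in degrees, forces in N, time in s.
With the tool pointing down it reaches from about 0.375 to 0.9 m from the base axis. Payload 3.1 kg.
Tool frame: the origin (TCP) lies at the very end of the fingers, on their centre line; the grasp point (between the pads) lies behind it (bot.grip_depth is the z of the grasp point in the tool frame, in m); z points along the fingers, y is the direction in which the jaws open and shut (so a half turn about z gives the same grasp; the last joint's range is limited). The gripper opens to 87 mm and grips with 3 to 60 N. Pads are 19 mm wide; open, the fingers measure 117 mm over their backs; the gripper's body (75 mm by 190 mm) begins 51 mm behind the grasp point.
Start: joints at [62.424, 30.224, 82.088, -0, 67.689, -10.227], TCP at [0.186, 0.597, 0.223] pointing down, gripper open.
Joint ranges: [-176.69, 176.69], [-43.24, 126.21], [12.49, 139.97], [-82, 262], [0, 151.66], [-163.58, 163.58]. Speed limits (degrees/s): [159.86, 159.86, 180, 180, 180, 180].

## Interface

Orientations are given as a 3x3 rotation matrix whose columns are the frame's x, y, z axes.
In Python, from rig import bot, vision gives the robot as it stands. The module is installed in compiled form; this text tells all that it offers.
- The arm moves only by the shell command python3 -m jog 'ROWS'. ROWS is JSON, a list of rows, each a list of 3 entries, a list of its own where there are three numbers: the shift along the tool's x, y, z in mm, then the turn, a rotation vector about the tool's x, y, z in degrees, then the closure, from 0 (fully open) to 1 (shut). In form: [[[dx, dy, dz], [wx, wy, wz], fingers], ...]. A call has 1 to 12 rows; each row is the pose to reach, as a shift and turn from the pose commanded when the call began, along the tool's axes at that moment; what a row does not reach only later rows make up. A row lasts 1/12 s, in which the tool goes at most 41.7 mm and 7.16 degrees, less where a joint would pass 70% of its speed; a pose out of reach is approached as far as the arm can. A call with a gripper value outside its range is refused whole. The fingers move at their own pace and stop on an object; the grip force is fixed at half the most. Time passes only in rows, so rows that repeat a pose let the fingers close. It gives the time, the measured TCP pose, the force and the opening at its end, in the units of the state.
- bot.read_state(): the state, without advancing time (a new reading comes with each control period).
- vision.capture(name): name is "scene" or "top"; returns the picture (480x640x3 uint8, red, green, blue); there is no depth.
- vision.camera_info(name): a dict with "intrinsics" (3x3 intrinsics, pixels), "dist" ([k1, k2, p1, p2, k3] as OpenCV has them; the pictures are not rectified), "camera_from_world" (4x4, takes a point from world to camera coordinates). Camera axes: x right, y up, looking along -z (the intrinsics and any distortion apply to the point x, -y, -z); pixel columns grow to the right and rows downward; lengths in m; the calibration is good to about 2 mm. A picture is of the moment at which its call begins. camera_info takes no time and is no camera call.
- bot.hand_in(): hands the job in, once; it reports no verdict.
The state is a dict: "time_s": time; "joint_positions": joint angles; "qvel": joint speeds; "tau": joint torques, N m; "position": TCP position; "tcp_rot": TCP orientation; "force": force on the tool from outside, world axes, zero at the start; "moment": the same for the moment, N m; "opening": opening from 0.0 (shut) to 1.0 (fully open).
Only numpy, scipy, OpenCV 4.12 (cv2) and the standard library are available. Lean on these libraries where they do the work, as an engineer would, in place of code of your own. Each camera call takes 0.05 s, during which the arm holds its last target. There are 200 camera calls.

## Task

The lid of the plywood case is held tight by two sprung roller catches. Set the tip of the pry bar under the lid's front lip with its blade across the steel-topped fulcrum block, push the handle down until the lid's front pops up and stays up on the rollers, and lay the bar back flat on the cork mat. Then lift the loose lid off by its green handle and set it down gently, handle up, in the middle of the blue mat, without disturbing the flask, glue bottle, tin or mallet.

Things in the scene. Friction and masses are not known exactly. Their poses are not given: they have to be found in the camera images.
- case: Fixed wooden case on an 8 mm base board: open-topped box 140 (x) x 146 (y) x 79 mm high under the lid. Origin: centre of the box, at bench level; z up; front faces -x. Two grey posts (95 mm high) at x = -60, y = +-109 mm each carry a brass roller (10 mm thick), sprung inwards, that sits over a steel tongue at the lid's side and holds the lid down.
- case_front (a point): Top edge, outside, of the box's front wall, in its middle (x = -70, z = 79 mm of the case; same axes). The lid's lip juts 20 mm forward over it; the bar's tip goes under that lip until about 4 mm short of this wall (a gap 20 mm deep, open below).
- fulcrum: Fulcrum block fixed in front of the case: yellow 30 x 70 x 52 mm with a round steel bar (12 mm thick, along y) on top. Origin: block's underside centre, at x = -138, y = 0, z = 8 mm of the case; same axes. The steel crest is 62 mm above this origin, 70 mm above the bench: a bar lying level on it has its underside 9 mm below the underside of the lid's lip.
- lid_handle (a point): Centre of the lid's green handle, a block 70 (x) x 22 (y) x 34 mm high. Lid axes as the case's when shut. Plywood lid 160 (x) x 150 (y) x 10 mm, 0.4 to 0.7 kg, underside 27 mm below this point, with a 5 mm deep plug under it: set down flat, this point is 32 mm above the surface. Side tongues reach y = +-83 mm. Do not pull the lid out of its catches by hand: lever it first.
- lid_front (a point): Middle of the lower front edge of the lid's lip: 79 mm above the bench while shut, about 92 mm once popped. Freeing it takes about 20 N upward at the lip, through about 15 mm; it then stays up on the rollers, tilted about 5 degrees. Raised less, it snaps shut again.
- bar_grip (a point): Point in the red handle of the loose pry bar (0.25 kg), 11 mm above its flat underside (z up). Bar along x, 200 mm: steel blade towards +x, 24 wide x 7 mm thick, its tip 135 mm ahead of this point; red handle 26 wide x 22 mm high, from 65 mm behind this point to 35 mm ahead. It balances 52 mm ahead.
- bar_mid (a point): Middle of the pry bar's length, 35 mm ahead of bar_grip, 3.5 mm above the underside. Left with its tip under the lip, the bar rests by itself on the fulcrum (which is then 36 mm ahead of this point), almost level. Pressing the handle 80 mm behind this point takes about 10 to 13 N; it must go down 20 to 35 mm, after which the bar stays there tilted 12 to 17 degrees.
- bar_mat: Fixed cork mat 100 (x) x 250 (y) x 5 mm, origin at its underside centre. The bar lies on it at the start, roughly along its y, and must be laid back on it.
- lid_mat: Fixed blue mat 190 x 190 x 5 mm, origin at its underside centre: the place for the lid.
- flask: Green flask, 68 mm wide, 190 mm high, standing beyond the work area; bystander, origin at the underside.
- glue: White glue bottle, 56 mm wide, 150 mm high; bystander, origin at the underside.
- tin: Tin 70 mm wide, 80 mm high; bystander, origin at the underside.
- mallet: Wooden mallet lying down, 260 mm long, 55 mm high; bystander, origin at the underside.
Mind the look-alikes: they are no part of the job. Of the things that look like the part that bears lid_handle, the largest one is meant. There is more than one size of the part that bears bar_grip; the job needs the larger.

How it is judged:
By the outcome, as a careful person would: the job done as asked, in the order asked, and still so for the second after the job is handed in, with the robot touching nothing.
It also fails if it takes over 72 s, if anything falls off the work surface, if the arm or the gripper's body presses on something with over 40 N, if the wrist force passes 120 N, or if a joint passes its speed limit or range.

## Working session

There is one attempt and no reset: what is moved stays moved. The work goes in short steps, Python scripts to look and compute and a shell command to move; the robot and the scene stay as the last step left them, time stands still between calls to the robot, and variables do not carry over. Pictures are saved under pics/ and viewed, about 8 in all and at most 12, crops included, and the job is handed in when it is done.

```bash
mkdir -p pics; python3 - <<'E'
from rig import bot, vision
import cv2,numpy as np
for n in("scene","top"):
    im=vision.capture(n); cv2.imwrite(f"pics/{n}0.png",im[:,:,::-1])
    c=vision.camera_info(n); print(n,np.round(c["intrinsics"],1).tolist(),c["dist"],np.round(c["camera_from_world"],3).tolist())
s=bot.read_state();print(s,bot.grip_depth)
E
```

```text
scene [[466.1, 0.0, 328.7], [0.0, 466.1, 241.4], [0.0, 0.0, 1.0]] [-0.07709832  0.          0.          0.          0.        ] [[-0.085, 0.996, -0.002, 0.077], [-0.842, -0.071, 0.535, 0.366], [0.533, 0.048, 0.845, -1.545], [0.0, 0.0, 0.0, 1.0]]
top [[484.2, 0.0, 325.7], [0.0, 484.2, 244.8], [0.0, 0.0, 1.0]] [-0.10078223  0.          0.          0.          0.        ] [[-0.001, -1.0, 0.005, -0.028], [0.977, 0.0, 0.212, -0.515], [-0.212, 0.006, 0.977, -1.13], [0.0, 0.0, 0.0, 1.0]]
{'time_s': 0.1, 'joint_positions': array([ 6.24242494e+01,  3.02729805e+01,  8.21501120e+01, -1.69427408e-04,
        6.76882541e+01, -1.02271430e+01]), 'qvel': array([ 0.00694212, -0.02329179, -0.29058956, -0.03182869, -0.13181046,
        0.04322406]), 'tau': array([-5.77553728e-04, -4.40981913e+01, -1.77149534e+01,  6.34610653e-02,
        5.34627226e-02, -4.23770655e-05]), 'position': array([0.18602485, 0.59597978, 0.22167062]), 'tcp_rot': array([[-9.54508356e-01,  2.98182818e-01, -8.97198735e-04],
       [ 2.98183972e-01,  9.54506861e-01, -1.72386301e-03],
       [ 3.42356017e-04, -1.91297193e-03, -9.99998112e-01]]), 'force': array([-0.60952332, -0.40483517,  0.28139764]), 'moment': array([0.00239644, 0.04514684, 0.01298339]), 'opening': 0.9998392016495556} -0.0187
```

View pics/scene0.png

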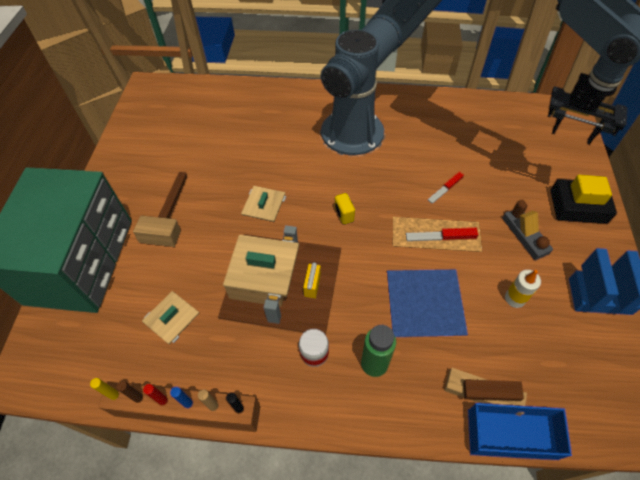

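View pics/top0.png

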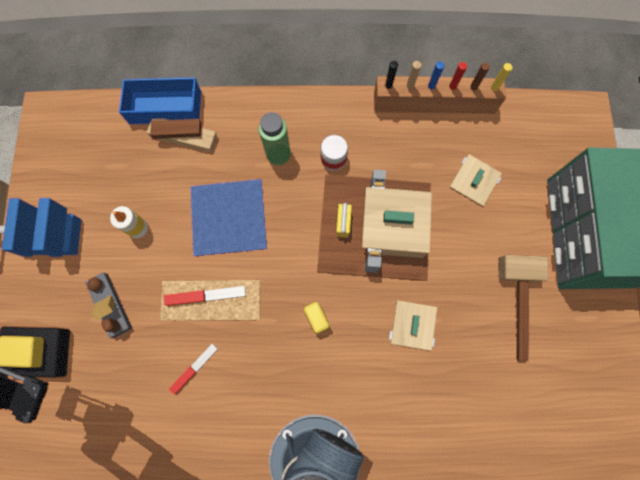

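The pictures show:
- **Lids with a green handle (top view):** (397,218), (478,179) and (415,325). The one on the case at (397,218) is the largest, so it is the one meant.
- **Bars:** (205,296) on the cork mat and (194,368) on the bench. The larger one, on the cork, is meant.
- **Fulcrum:** the yellow block at (344,220) on the base board. The loose yellow block at (317,318) is a look-alike.

Next I'll measure these and confirm them in one crop.

```bash
cat > h.py <<'E'
from rig import bot, vision
import cv2,numpy as np
def cast(n,uv,z):
    c=vision.camera_info(n);K=np.array(c["intrinsics"]);T=np.array(c["camera_from_world"])
    p=cv2.undistortPoints(np.array(uv,float).reshape(-1,1,2),K,np.array(c["dist"])).reshape(-1,2)
    d=np.c_[p[:,0],-p[:,1],-np.ones(len(p))]@T[:3,:3]; o=-T[:3,:3].T@T[:3,3]
    return o+d*((z-o[2])/d[:,2])[:,None]
def proj(n,P):
    c=vision.camera_info(n);K=np.array(c["intrinsics"]);T=np.array(c["camera_from_world"])
    q=np.atleast_2d(P)@T[:3,:3].T+T[:3,3]; q=q*[1,-1,-1]
    return cv2.projectPoints(q,np.zeros(3),np.zeros(3),K,np.array(c["dist"]))[0].reshape(-1,2)
def blob(im,lo,hi,roi):
    x0,y0,x1,y1=roi; h=cv2.cvtColor(im,cv2.COLOR_RGB2HSV)[y0:y1,x0:x1]
    if lo[0]>hi[0]: m=cv2.inRange(h,lo,(180,)+tuple(hi[1:]))|cv2.inRange(h,(0,)+tuple(lo[1:]),hi)
    else: m=cv2.inRange(h,lo,hi)
    cs=cv2.findContours(m,cv2.RETR_EXTERNAL,cv2.CHAIN_APPROX_NONE)[0]
    c=max(cs,key=cv2.contourArea).reshape(-1,2)+[x0,y0]; return c
def rect(n,c,z):
    P=cast(n,c,z)[:,:2]*1000; r=cv2.minAreaRect(P.astype(np.float32)); b=cv2.boxPoints(r)
    e=max(b[1]-b[0],b[2]-b[1],key=np.linalg.norm)
    return np.round(r[0],1),np.round(r[1],1),round(float(np.degrees(np.arctan2(e[1],e[0]))),1)
E
python3 - <<'E'
from h import *
im=vision.capture("top")
for nm,lo,hi,roi,z in [("handle",(60,60,20),(95,255,140),(375,200,425,235),.123),("red",(172,120,80),(6,255,255),(160,285,207,310),.022),
 ("blade",(0,0,150),(180,70,255),(200,280,250,308),.0125),("cork",(5,60,90),(25,200,255),(155,275,265,325),.005),("blue",(100,80,40),(125,255,255),(180,170,275,262),.005),
 ("fulc",(20,120,120),(35,255,255),(330,195,358,245),.06),("lid",(10,40,130),(25,140,255),(360,185,436,258),.089)]:
    c=blob(im,lo,hi,roi); print(nm,c.min(0),c.max(0),*rect("top",c,z))
cv2.imwrite("pics/crop1.png",cv2.resize(im[150:400,150:450],(720,600),interpolation=cv2.INTER_CUBIC)[:,:,::-1])
E
```

```text
handle [384 214] [412 223] [ 559.4 -196.4] [67.  16.7] 77.1
red [164 290] [204 305] [388.2 323.1] [ 27.3 101.1] -82.6
blade [204 286] [245 300] [401.7 223.3] [ 28.4 103. ] -82.7
cork [155 275] [264 324] [386.6 264.9] [123.9 281.2] -89.6
blue [192 180] [265 255] [600.8 225.6] [185.8 184.8] 6.0
fulc [336 204] [351 236] [578.  -72.6] [34.5 82.5] -4.0
lid [360 185] [435 257] [ 572.9 -201.3] [184.  181.4] 87.1
```

View pics/crop1.png

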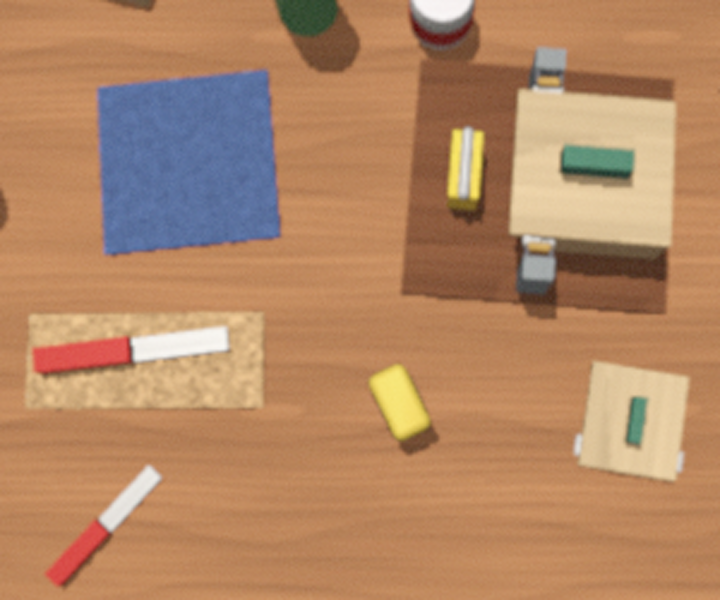

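The crop confirms the choice: the large bar is on the cork at crop (130,350), the large lid is on the case at (595,160), and the fulcrum is at (466,170). Next I'll refine the case frame and the bar pose.

```bash
python3 - <<'E'
from h import *
im=vision.capture("top")
def m(nm,lo,hi,roi,z):
    c=blob(im,lo,hi,roi); print(nm,c.min(0),c.max(0),*rect("top",c,z))
hsv=cv2.cvtColor(im,cv2.COLOR_RGB2HSV)
print("px lid",hsv[195,370],hsv[245,400],"side",hsv[252,400],"gr",hsv[216,390],hsv[221,400],"steel",hsv[215,343],"yel",hsv[215,339],"board",hsv[265,345], "bench",hsv[280,300])
m("red",(172,120,80),(6,255,255),(160,285,207,310),.027)
m("lid",(10,30,185),(25,140,255),(355,180,440,262),.089)
for s in (80,100): m("handletop",(60,60,s),(95,255,255),(375,200,425,235),.123)
m("handleall",(55,60,10),(100,255,255),(375,200,425,235),.106)
m("steel",(0,0,150),(180,80,255),(336,200,352,236),.066)
m("board",(0,100,40),(12,255,125),(310,170,440,285),.008)
ic=vision.capture("scene")
c=blob(ic,(55,60,10),(100,255,255),(240,248,282,274));c2=blob(im,(55,60,10),(100,255,255),(375,200,425,235))
a=c.mean(0);b=c2.mean(0);print(cast("scene",a,.106),cast("top",b,.106))
for n,cc in(("scene",blob(ic,(172,120,80),(6,255,255),(440,222,482,244))),("top",blob(im,(172,120,80),(6,255,255),(160,285,207,310)))): print(rect(n,cc,.02))
E
```

```text
px lid [ 18  77 221] [ 18  75 220] side [ 15 100 110] gr [ 76  86 149] [79 98 70] steel [ 19   9 216] yel [ 26 149 247] board [ 12 145 137] bench [ 14 134 187]
red [164 290] [204 305] [387.7 321.8] [ 27.4 100.4] -82.4
lid [363 180] [439 261] [ 574.5 -211.3] [183.8 204.5] -3.1
handletop [384 211] [412 221] [ 569.5 -198.2] [66.1 21.2] 85.2
handletop [384 211] [412 221] [ 570.  -198.2] [66.1 20.2] 85.2
handleall [384 211] [412 223] [ 572.4 -200.8] [67.1 25.3] 85.2
steel [341 203] [346 231] [583.2 -72.9] [11.2 72.2] -4.5
board [382 254] [427 266] [ 486.3 -229.5] [115.9  31. ] 89.9
[[ 0.57153087 -0.19875912  0.106     ]] [[ 0.5725893 -0.2015954  0.106    ]]
(array([391.8, 326.2]), array([ 35.3, 101.7]), -82.1)
(array([388.4, 323.8]), array([ 27.5, 101. ]), -82.4)
```

```bash
cat > go.py <<'E'
# usage: go.py x y z(mm) yaw pitch -> shift and turn from the present measured pose
import sys,numpy as np
from rig import bot
from scipy.spatial.transform import Rotation as Q
x,y,z,a,p=map(float,sys.argv[1:6]); s=bot.read_state(); R=np.array(s["tcp_rot"])
T=Q.from_euler('z',a,degrees=True).as_matrix()@np.diag([1,-1,-1.])@Q.from_euler('y',p,degrees=True).as_matrix()
print(np.round(R.T@(np.array([x,y,z])-np.array(s["position"])*1000),1),np.round(Q.from_matrix(R.T@T).as_rotvec(degrees=True),2),
 "t",s["time_s"],"pos",np.round(s["position"]*1000,1),"F",np.round(s["force"],1))
E
python3 go.py 392.6 287 90 97.6 0
```

```text
[-289.3 -233.6  132.3] [-6.000e-02  2.000e-02  6.506e+01] t 0.25 pos [186.1 596.3 222.1] F [-0.4  0.3 -0.8]
```

```bash
python3 -m jog '[[[-30,-24,0],[0,0,7],0],[[-60,-48,0],[0,0,14],0],[[-90,-72,0],[0,0,21],0],[[-120,-96,5],[0,0,28],0],[[-150,-120,20],[0,0,35],0],[[-180,-145,40],[0,0,42],0],[[-210,-170,60],[0,0,49],0],[[-240,-195,85],[0,0,56],0],[[-270,-220,110],[0,0,62],0],[[-289,-234,132],[0,0,65],0],[[-289,-234,132],[0,0,65],0],[[-289,-234,132],[0,0,65],0]]'; python3 go.py 392.6 287 7 97.6 0
python3 - <<'E'
from h import *
a=vision.capture("top")[240:360,110:300]; b=vision.capture("scene")[180:300,370:530]
cv2.imwrite("pics/c2.png",np.hstack([cv2.resize(a,(475,300)),cv2.resize(b,(320,300))])[:,:,::-1])
E
```

```text
time_s: 1.25
position: [0.3926, 0.2852, 0.0891]
tcp_rot: [[-0.13, 0.992, -0.003], [0.992, 0.13, -0.001], [-0.001, -0.004, -1.0]]
force: [0.6, 0.5, 0.8]
opening: 0.998
[ 1.8  0.5 82.1] [-0.2   0.05 -0.16] t 1.25 pos [392.6 285.2  89.1] F [0.6 0.5 0.8]
```

View pics/c2.png

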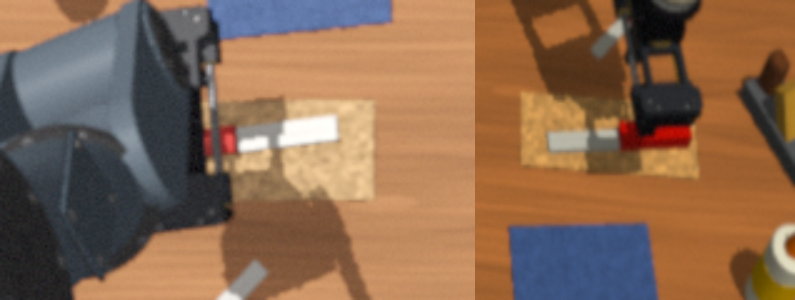

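The left crop shows the jaws straddling the front of the red handle, and in the right crop the gripper is centred on it. Descending to grip.

```bash
python3 -m jog '[[[2,0,25],[0,0,0],0],[[2,0,50],[0,0,0],0],[[2,0,70],[0,0,0],0],[[2,0,80],[0,0,0],0],[[2,0,80],[0,0,0],0],[[2,0,80],[0,0,0],0]]' && python3 -m jog '[[[0,0,1],[0,0,0],0.5],[[0,0,1],[0,0,0],0.8],[[0,0,1],[0,0,0],1],[[0,0,1],[0,0,0],1],[[0,0,1],[0,0,0],1],[[0,0,1],[0,0,0],1],[[0,0,1],[0,0,0],1],[[0,0,1],[0,0,0],1]]'
```

```text
time_s: 1.85
position: [0.3919, 0.2901, 0.0111]
tcp_rot: [[-0.135, 0.991, 0.001], [0.991, 0.135, 0.0], [0.0, 0.001, -1.0]]
force: [0.0, 0.8, 0.4]
opening: 1.002
time_s: 2.52
position: [0.3922, 0.2889, 0.0096]
tcp_rot: [[-0.133, 0.991, -0.0], [0.991, 0.133, -0.0], [-0.0, -0.0, -1.0]]
force: [-0.5, 0.4, 0.3]
opening: 0.479
```

```bash
python3 -m jog '[[[0,0,1],[0,0,0],1],[[0,0,1],[0,0,0],1],[[0,0,1],[0,0,0],1],[[0,0,1],[0,0,0],1],[[0,0,1],[0,0,0],1],[[0,0,1],[0,0,0],1],[[0,0,1],[0,0,0],1],[[0,0,1],[0,0,0],1]]' && python3 -m jog '[[[0,0,-15],[0,0,0],1],[[0,0,-30],[0,0,0],1],[[0,0,-50],[0,0,0],1],[[0,0,-75],[0,0,0],1],[[0,0,-100],[0,0,0],1],[[0,0,-125],[0,0,0],1],[[0,0,-140],[0,0,0],1],[[0,0,-140],[0,0,0],1],[[0,0,-140],[0,0,0],1]]'; python3 go.py 590 40 150 85.4 3
```

```text
time_s: 3.18
position: [0.392, 0.289, 0.0085]
tcp_rot: [[-0.133, 0.991, -0.0], [0.991, 0.133, -0.0], [-0.0, -0.0, -1.0]]
force: [0.1, -0.2, -1.5]
opening: 0.294
time_s: 3.93
position: [0.392, 0.289, 0.1489]
tcp_rot: [[-0.133, 0.991, 0.001], [0.991, 0.133, 0.0], [0.0, 0.001, -1.0]]
force: [0.3, -0.1, -3.3]
opening: 0.292
[-273.1  163.1   -1.1] [-0.27  2.96 12.25] t 3.9333 pos [392.  289.  148.9] F [ 0.3 -0.1 -3.3]
```

```bash
python3 -m jog '[[[-25,14,0],[0,0,1],1],[[-55,30,0],[0,0,2],1],[[-85,46,0],[0,0,4],1],[[-115,62,0],[0,0.5,6],1],[[-145,78,0],[0,1,8],1],[[-175,94,0],[0,2,9],1],[[-205,110,0],[0,3,10],1],[[-235,127,0],[0,3,11],1],[[-265,144,0],[0,3,12],1],[[-285,155,0],[0,3,12],1],[[-296,160,0],[0,3,12],1],[[-296,160,0],[0,3,12],1]]'; python3 go.py 589 17 95 85.4 3
python3 - <<'E'
from h import *
a=vision.capture("top")[160:290,290:450]; b=vision.capture("scene")[220:340,210:370]
cv2.imwrite("pics/c3.png",np.hstack([cv2.resize(a,(400,325),interpolation=2),cv2.resize(b,(400,325),interpolation=2)])[:,:,::-1])
print(proj("top",[[.58,-.09,.15]]),proj("scene",[[.58,-.09,.15]]))
E
```

```text
time_s: 4.93
position: [0.5906, 0.0147, 0.1465]
tcp_rot: [[0.079, 0.997, -0.003], [0.996, -0.079, 0.052], [0.052, -0.007, -0.999]]
force: [-0.5, 1.0, -2.4]
opening: 0.296
[-0.5 -1.4 51.6] [-0.43  0.04  0.06] t 4.9333 pos [590.6  14.7 146.5] F [-0.5  1.  -2.4]
[[352.66600149 208.43597259]] [[302.3170143  256.45400934]]
```

View pics/c3.png

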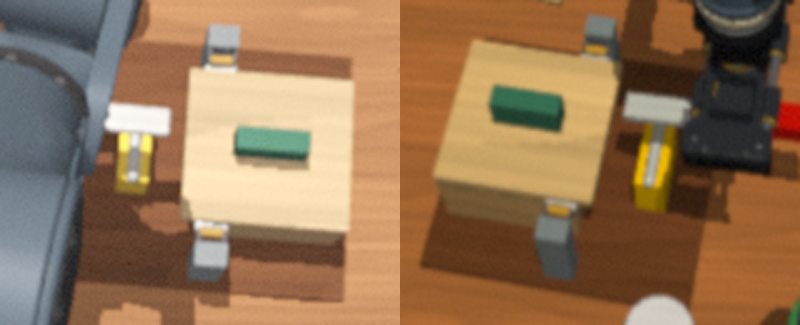

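Both crops show the bar in the hand pointing at the case. The tip is at top ≈(358,208) and scene ≈(300,259), above the fulcrum.

```bash
python3 - <<'E'
from h import *
from scipy.spatial.transform import Rotation as Q
im=vision.capture("top");ic=vision.capture("scene")
g=cv2.cvtColor(im,cv2.COLOR_RGB2HSV);h=cv2.cvtColor(ic,cv2.COLOR_RGB2HSV)
A=blob(im,(0,0,160),(180,45,255),(325,196,364,216));B=blob(ic,(0,0,120),(180,45,255),(294,248,330,272))
print(A.min(0),A.max(0),B.min(0),B.max(0))
for z in(.135,.14,.145,.15): 
  tA=A[A[:,0]>=A[:,0].max()-1].mean(0);tB=B[B[:,0]<=B[:,0].min()+1].mean(0)
  print(z,cast("top",tA,z),cast("scene",tB,z),rect("top",A,z))
E
```

```text
[325 196] [356 215] [301 254] [326 264]
0.135 [[ 0.58310158 -0.09804512  0.135     ]] [[ 0.57719595 -0.09356303  0.135     ]] (array([588.4, -60.3]), array([80.5, 36.7]), 70.8)
0.14 [[ 0.58162347 -0.09769317  0.14      ]] [[ 0.58007205 -0.09296344  0.14      ]] (array([586.9, -60.1]), array([80.1, 36.5]), 70.8)
0.145 [[ 0.58014537 -0.09734121  0.145     ]] [[ 0.58294815 -0.09236384  0.145     ]] (array([585.4, -60. ]), array([79.8, 36.3]), 70.8)
0.15 [[ 0.57866726 -0.09698925  0.15      ]] [[ 0.58582426 -0.09176425  0.15      ]] (array([583.9, -59.8]), array([79.4, 36.2]), 70.8)
```

```bash
python3 go.py 589 15 84 85.4 5; python3 -m jog '[[[0,-1,15],[0,2,0],1],[[0,-1,30],[0,2,0],1],[[0,-1,45],[0,2,0],1],[[0,-1,58],[0,2,0],1],[[0,-1,62],[0,2,0],1],[[0,-1,62],[0,2,0],1],[[0,-1,62],[0,2,0],1]]'; python3 go.py 589 15 84 85.4 5;python3 go.py 586 -23 80 85.4 5
```

```text
[-7.   1.9 63.4] [-0.55  1.97  0.3 ] t 5.1333 pos [587.9  18.7 147.7] F [-0.3 -0.8 -2.6]
time_s: 5.72
position: [0.5887, 0.0212, 0.087]
tcp_rot: [[0.075, 0.997, 0.001], [0.993, -0.074, 0.087], [0.087, -0.006, -0.996]]
force: [0.0, -0.1, -3.0]
opening: 0.297
[-6.4  0.8  2.4] [-0.35  0.02  0.31] t 5.7167 pos [588.7  21.2  87. ] F [ 0.  -0.1 -3. ]
[-44.8   0.6   3.1] [-0.35  0.02  0.31] t 5.7167 pos [588.7  21.2  87. ] F [ 0.  -0.1 -3. ]
```

```bash
python3 -m jog '[[[-4,0.5,2],[0,0,0.3],1],[[-8,0.5,3],[0,0,0.3],1],[[-12,0.5,3],[0,0,0.3],1],[[-16,0.5,3],[0,0,0.3],1],[[-20,0.5,3],[0,0,0.3],1],[[-24,0.5,3],[0,0,0.3],1],[[-28,0.5,3],[0,0,0.3],1],[[-32,0.5,3],[0,0,0.3],1],[[-36,0.5,3],[0,0,0.3],1],[[-36,0.5,3],[0,0,0.3],1],[[-36,0.5,3],[0,0,0.3],1]]'; python3 go.py 586 -20 80 85.4 5
python3 - <<'E'
from h import *
a=vision.capture("top")[160:290,290:450]; b=vision.capture("scene")[220:340,210:370]
cv2.imwrite("pics/c4.png",np.hstack([cv2.resize(a,(400,325),interpolation=2),cv2.resize(b,(400,325),interpolation=2)])[:,:,::-1])
E
```

```text
time_s: 6.63
position: [0.5868, -0.0155, 0.0805]
tcp_rot: [[0.082, 0.997, 0.001], [0.993, -0.082, 0.087], [0.087, -0.006, -0.996]]
force: [0.9, 0.6, -2.6]
opening: 0.295
[-4.5 -0.5  0.1] [-0.33  0.02 -0.11] t 6.6333 pos [586.8 -15.5  80.5] F [ 0.9  0.6 -2.6]
```

View pics/c4.png

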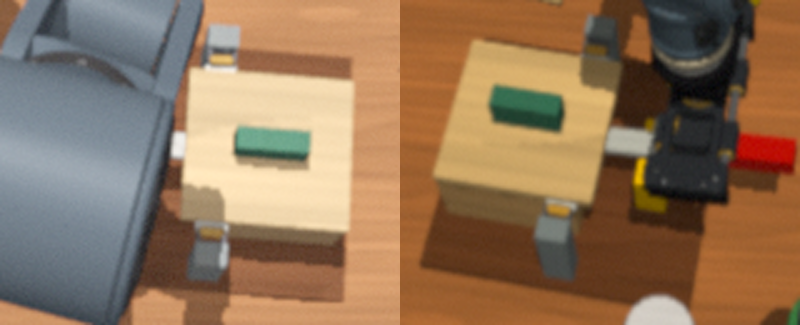

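The blade is passing under the lip at crop (605,140) with no contact force. I'll advance until it touches the wall.

```bash
python3 -m jog '[[[-2,0,0],[0,0,0],1],[[-4,0,0],[0,0,0],1],[[-4,0,0],[0,0,0],1],[[-4,0,0],[0,0,0],1]]' | egrep 'pos|force';  python3 -m jog '[[[-2,0,0],[0,0,0],1],[[-2,0,0],[0,0,0],1],[[-2,0,0],[0,0,0],1]]'| egrep 'pos|force';python3 -m jog '[[[-2,0,0],[0,0,0],1],[[-2,0,0],[0,0,0],1],[[-2,0,0],[0,0,0],1]]'| egrep 'pos|force'
```

```text
position: [0.5865, -0.0193, 0.0802]
force: [0.6, 0.5, -3.1]
position: [0.5863, -0.0214, 0.08]
force: [-0.5, 0.8, -1.8]
position: [0.5862, -0.0233, 0.0798]
force: [0.2, -0.1, -1.4]
```

```bash
python3 -m jog '[[[-2,0,-1],[0,0,0],1],[[-2,0,-1],[0,0,0],1],[[-2,0,-1],[0,0,0],1]]' | egrep 'pos|force';  python3 -m jog '[[[-2,0,0],[0,0,0],1],[[-2,0,0],[0,0,0],1],[[-2,0,0],[0,0,0],1]]'| egrep 'pos|force'
```

```text
position: [0.5861, -0.0255, 0.0807]
force: [-0.1, 0.1, -3.0]
position: [0.5859, -0.026, 0.0807]
force: [1.2, 4.6, -1.5]
```

Wall contact at y = -0.026. I'll back off 4 mm, level the bar onto the crest and release.

```bash
python3 go.py 586.4 -22 74.5 85.4 0; python3 -m jog '[[[2,0,0],[0,0,0],1],[[3.5,0,0.5],[0,-1,0],1],[[3.5,0,2],[0,-2,0],1],[[3.5,0,3],[0,-3,0],1],[[3.5,0,5],[0,-4,0],1],[[3.5,0,6],[0,-5,0],1],[[3.5,0,6],[0,-5,0],1],[[3.5,0,6],[0,-5,0],1]]'; python3 go.py 586.4 -22 73.5 85.4 0
```

```text
[3.4 0.2 6.5] [-0.34 -5.1  -0.09] t 8.0667 pos [585.9 -26.   80.7] F [ 1.2  4.6 -1.5]
time_s: 8.73
position: [0.586, -0.023, 0.0746]
tcp_rot: [[0.08, 0.997, -0.006], [0.997, -0.08, -0.0], [-0.001, -0.006, -1.0]]
force: [-0.7, 0.2, -3.0]
opening: 0.299
[1.  0.3 1.1] [-0.36  0.03  0.01] t 8.7333 pos [586.  -23.   74.6] F [-0.7  0.2 -3. ]
```

```bash
python3 -m jog '[[[1,0,1],[0,0,0],1],[[1,0,1.5],[0,0,0],1],[[1,0,1.5],[0,0,0],1],[[1,0,1.5],[0,0,0],0.6],[[1,0,1.5],[0,0,0],0.3],[[1,0,1.5],[0,0,0],0.3],[[1,0,1.5],[0,0,0],0.3],[[1,0,1.5],[0,0,0],0.3],[[1,0,1.5],[0,0,0],0.3],[[1,0,1.5],[0,0,0],0.3]]';  python3 -m jog '[[[0,0,-10],[0,0,0],0.3],[[0,0,-30],[0,0,0],0.4],[[0,0,-60],[0,0,0],0.7],[[0,0,-60],[0,0,0],1],[[0,0,-60],[0,0,0],1],[[0,0,-60],[0,0,0],1],[[0,0,-60],[0,0,0],1],[[0,0,-60],[0,0,0],1],[[0,0,-60],[0,0,0],1],[[0,0,-60],[0,0,0],1]]'
python3 - <<'E'
from h import *
a=vision.capture("top")[160:290,290:450]; b=vision.capture("scene")[220:340,210:370]
cv2.imwrite("pics/c5.png",np.hstack([cv2.resize(a,(400,325),interpolation=2),cv2.resize(b,(400,325),interpolation=2)])[:,:,::-1])
E
python3 go.py 591 46 135 85.4 0
```

```text
time_s: 9.57
position: [0.5862, -0.0223, 0.0734]
tcp_rot: [[0.081, 0.997, -0.006], [0.997, -0.081, 0.0], [-0.0, -0.006, -1.0]]
force: [0.2, 0.4, -0.4]
opening: 0.681
time_s: 10.4
position: [0.5861, -0.0222, 0.1325]
tcp_rot: [[0.081, 0.997, -0.007], [0.997, -0.081, 0.0], [-0.0, -0.007, -1.0]]
force: [-0.4, -0.3, 0.4]
opening: 0.098
[68.4 -0.9 -2.2] [-0.39  0.02 -0.04] t 10.5 pos [586.3 -22.3 132.8] F [ 0.4  0.4 -0.7]
```

View pics/c5.png

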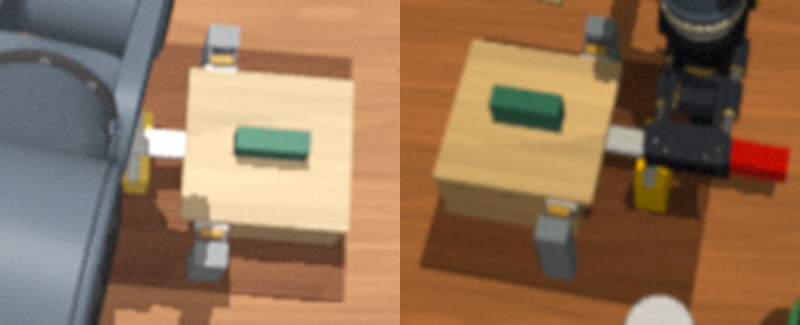

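The bar rests on the fulcrum with its tip under the lip. Next I'll press the handle with shut fingers.

```bash
python3 -m jog '[[[20,0,0],[0,0,0],1],[[45,-0.5,0],[0,0,0],1],[[66,-0.5,0],[0,0,0],1],[[66,-0.5,15],[0,0,0],1],[[66,-0.5,30],[0,0,0],1],[[66,-0.5,40],[0,0,0],1],[[66,-0.5,44],[0,0,0],1],[[66,-0.5,47],[0,0,0],1],[[66,-0.5,50],[0,0,0],1],[[66,-0.5,50],[0,0,0],1],[[66,-0.5,50],[0,0,0],1]]'; python3 -m jog '[[[0,0,2],[0,0,0],1],[[0,0,4],[0,0,0],1],[[0,0,6],[0,0,0],1],[[0,0,8],[0,0,0],1],[[0,0,10],[0,0,0],1],[[0,0,10],[0,0,0],1]]'
```

```text
time_s: 11.42
position: [0.5911, 0.0442, 0.0849]
tcp_rot: [[0.082, 0.997, -0.006], [0.997, -0.082, 0.002], [0.001, -0.006, -1.0]]
force: [-3.2, 4.4, 9.7]
opening: 0.005
time_s: 11.92
position: [0.5915, 0.0437, 0.0732]
tcp_rot: [[0.081, 0.997, -0.005], [0.997, -0.081, 0.0], [0.0, -0.005, -1.0]]
force: [-0.0, 3.7, 2.6]
opening: 0.007
```

```bash
python3 -m jog '[[[0,0,2],[0,0,0],1],[[0,0,4],[0,0,0],1],[[0,0,6],[0,0,0],1],[[0,0,8],[0,0,0],1],[[0,0,8],[0,0,0],1],[[0,0,8],[0,0,0],1]]'|egrep 'pos|for';  python3 -m jog '[[[0,0,2],[0,0,0],1],[[0,0,4],[0,0,0],1],[[0,0,6],[0,0,0],1],[[0,0,6],[0,0,0],1],[[0,0,6],[0,0,0],1]]'|egrep 'pos|for'
python3 - <<'E'
from h import *
a=vision.capture("top")[160:290,290:450]; b=vision.capture("scene")[220:340,210:370]
cv2.imwrite("pics/c6.png",np.hstack([cv2.resize(a,(400,325),interpolation=2),cv2.resize(b,(400,325),interpolation=2)])[:,:,::-1])
E
```

```text
position: [0.5906, 0.0435, 0.0649]
force: [0.3, 3.3, 3.6]
position: [0.5907, 0.0433, 0.059]
force: [0.4, 2.0, 1.7]
```

View pics/c6.png

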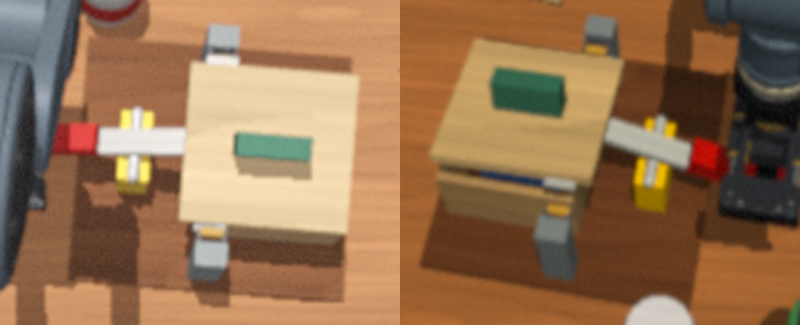

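The lid's front has popped up, and the tongue sits above the roller at crop (558,185). I'll retract, open and tilt to match the bar.

```bash
python3 -m jog '[[[0,0,-15],[0,0,0],1],[[0,0,-35],[0,0,0],0.6],[[0,0,-60],[0,0,0],0.2],[[0,0,-80],[0,0,0],0.2],[[0,0,-80],[0,0,0],0.2],[[0,0,-80],[0,0,0],0.2],[[0,0,-80],[0,0,0],0.2]]'|egrep 'pos|for|open'; python3 go.py 588.6 11 114 85.4 -16
python3 - <<'E'
from h import *
a=vision.capture("top")[160:290,270:430]; b=vision.capture("scene")[220:340,210:370]
cv2.imwrite("pics/c7.png",np.hstack([cv2.resize(a,(400,325),interpolation=2),cv2.resize(b,(400,325),interpolation=2)])[:,:,::-1])
E
```

```text
position: [0.5905, 0.0432, 0.1384]
force: [-0.3, -0.6, 0.2]
opening: 0.372
[-32.2   0.9  24.4] [ -0.46 -15.94   0.02] t 13.5167 pos [590.5  43.2 138.4] F [-0.3 -0.6  0.2]
```

View pics/c7.png

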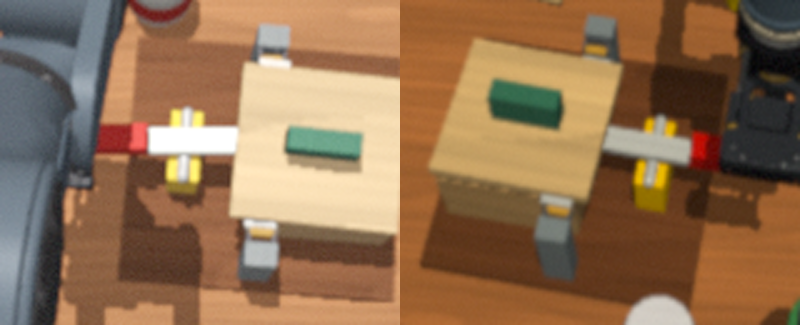

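The lid looks lower now than while pressed, so I'll measure how far it is up.

```bash
python3 - <<'E'
from h import *
from scipy.optimize import least_squares
def tri(ps):
    return least_squares(lambda P:np.r_[proj("top",P)[0]-ps[0],proj("scene",P)[0]-ps[1]],[.57,-.2,.1])
I={k:(cv2.imread("pics/top0.png")[:,:,::-1].copy(),cv2.imread("pics/scene0.png")[:,:,::-1].copy()) for k in("0",)}
I["now"]=(vision.capture("top"),vision.capture("scene"))
for k,(t,s) in I.items():
    a=blob(t,(55,60,10),(100,255,255),(375,200,425,235));b=blob(s,(55,60,10),(100,255,255),(240,240,282,274))
    ca=np.array(cv2.minAreaRect(a.astype(np.float32))[0]);cb=np.array(cv2.minAreaRect(b.astype(np.float32))[0])
    r=tri((ca,cb));print(k,np.round(r.x,4),round(r.cost,2),b.min(0),b.max(0))
    # lid top: front edge corners in scene
    c=blob(s,(10,30,175),(25,140,255),(215,225,302,300)); q=cv2.approxPolyDP(cv2.convexHull(c),4,True).reshape(-1,2);print(q.tolist())
    for P in([-90,75,89],[-90,-75,89],[-90,75,103],[-90,-75,103]):
        R=np.array([[-.08,.9968],[-.9968,-.08]]);w=np.r_[np.array([.571,-.21])+R@np.array(P[:2])/1000,P[2]/1000];print(P,np.round(proj("scene",w)[0],1),np.round(proj("top",w)[0],1))
E
```

```text
0 [ 0.5719 -0.1999  0.1066] 0.35 [247 252] [274 267]
[[240, 235], [297, 244], [285, 293], [224, 284]]
[-90, 75, 89] [285.3 294. ] [365.6 186.9]
[-90, -75, 89] [297.6 242.3] [361.8 246.7]
[-90, 75, 103] [284.8 291.4] [366.1 185. ]
[-90, -75, 103] [297.3 239.4] [362.2 245.5]
now [ 0.5706 -0.201   0.1116] 0.19 [246 250] [273 266]
[[240, 235], [297, 244], [283, 292], [222, 281]]
[-90, 75, 89] [285.3 294. ] [365.6 186.9]
[-90, -75, 89] [297.6 242.3] [361.8 246.7]
[-90, 75, 103] [284.8 291.4] [366.1 185. ]
[-90, -75, 103] [297.3 239.4] [362.2 245.5]
```

```bash
python3 - <<'E'
from h import *
t,s=vision.capture("top"),vision.capture("scene"); t0=cv2.imread("pics/top0.png")[:,:,::-1];s0=cv2.imread("pics/scene0.png")[:,:,::-1]
z=lambda i,x,y:cv2.resize(i[y-20:y+20,x-25:x+25],(375,290),interpolation=cv2.INTER_CUBIC)[:,:199]
f=lambda t,s:np.hstack([z(t,385,186),z(t,385,253),z(s,302,240),z(s,285,300)])
cv2.imwrite("pics/c8.png",np.vstack([f(t0,s0),f(t,s)])[:,:,::-1])
E
```

```text
(no output)
```

View pics/c8.png

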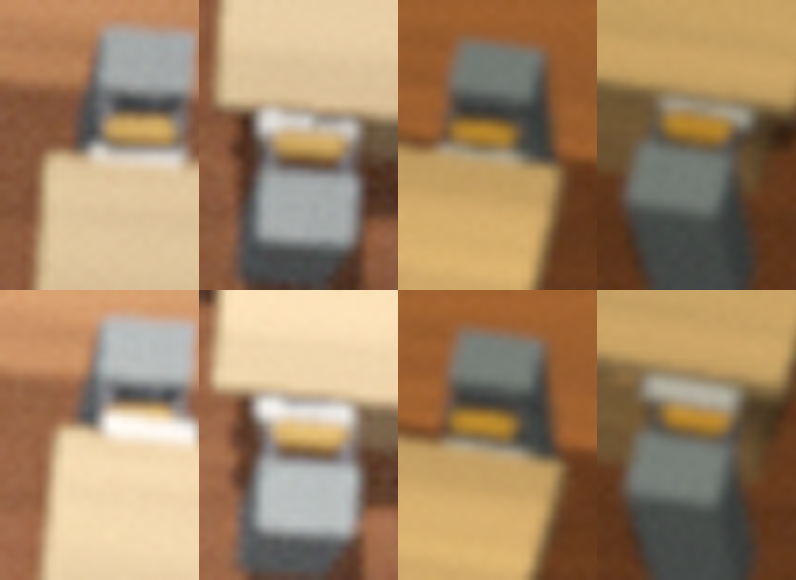

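The crops show only the world +x catch freed. There (columns 1 and 4) the tongue lies above the roller. On the world -x side (columns 2 and 3) the roller is still over the tongue. I'll press again, deeper, and count visible roller pixels on the -x side in the scene view.

```bash
cat > chk.py <<'E'
from h import *
s=cv2.cvtColor(vision.capture("scene"),cv2.COLOR_RGB2HSV);t=cv2.cvtColor(vision.capture("top"),cv2.COLOR_RGB2HSV)
f=lambda i,x,y:int((cv2.inRange(i[y-9:y+9,x-10:x+10],(12,150,140),(28,255,255))>0).sum())
g=lambda i,x,y:int((cv2.inRange(i[y-9:y+9,x-10:x+10],(12,95,140),(28,255,255))>0).sum())
b=blob(vision.capture("scene"),(55,60,10),(100,255,255),(240,240,282,274))
print("orange scene -x:",f(s,300,236),"top -x:",g(t,374,251),"top +x:",g(t,379,181),"handle px",b.min(0),b.max(0))
E
python3 chk.py; python3 -m jog '[[[0,0,0],[0,0,0],1],[[0,0,0],[0,0,0],1],[[0,0,0],[0,0,0],1],[[0,0,0],[0,0,0],1],[[0,0,20],[0,0,0],1],[[0,0,40],[0,0,0],1],[[0,0,55],[0,0,0],1],[[0,0,65],[0,0,0],1],[[0,0,70],[0,0,0],1],[[0,0,70],[0,0,0],1],[[0,0,70],[0,0,0],1]]'|egrep 'pos|for|open';python3 chk.py; python3 -m jog '[[[0,0,4],[0,0,0],1],[[0,0,8],[0,0,0],1],[[0,0,8],[0,0,0],1],[[0,0,8],[0,0,0],1]]'|egrep 'pos|for|open';python3 chk.py
```

```text
orange scene -x: 191 top -x: 29 top +x: 49 handle px [246 250] [273 266]
position: [0.5915, 0.0435, 0.0696]
force: [-0.2, -0.1, 0.2]
opening: 0.061
orange scene -x: 190 top -x: 42 top +x: 50 handle px [245 251] [273 265]
position: [0.591, 0.0435, 0.0612]
force: [1.1, -1.0, 0.3]
opening: 0.003
orange scene -x: 188 top -x: 48 top +x: 48 handle px [244 251] [272 265]
```

```bash
sed -i 's/(12,150,140)/(12,190,140)/' chk.py; python3 chk.py; for i in 1; do python3 -m jog '[[[0,0,3],[0,0,0],1],[[0,0,5],[0,0,0],1],[[0,0,5],[0,0,0],1]]'|egrep 'pos|for'; done; python3 chk.py;  python3 -m jog '[[[0,0,2],[0,0,0],1],[[0,0,4],[0,0,0],1],[[0,0,4],[0,0,0],1]]'|egrep 'pos|for';python3 chk.py
```

```text
orange scene -x: 0 top -x: 45 top +x: 50 handle px [244 251] [272 265]
position: [0.5906, 0.0436, 0.0558]
force: [-0.1, -0.6, 0.6]
orange scene -x: 0 top -x: 50 top +x: 44 handle px [244 251] [272 264]
position: [0.5907, 0.0435, 0.0519]
force: [0.2, 0.4, 1.2]
orange scene -x: 0 top -x: 55 top +x: 48 handle px [244 251] [272 264]
```

```bash
python3 - <<'E'
from h import *
t,s=vision.capture("top"),vision.capture("scene")
a=cv2.resize(t[165:275,300:440],(509,400),interpolation=2);b=cv2.resize(s[215:325,215:365],(545,400),interpolation=2)
z=lambda i,x,y:cv2.resize(i[y-20:y+20,x-25:x+25],(200,160),interpolation=2)
q=np.hstack([cv2.resize(a,(400,314)),cv2.resize(b,(400,314))]); r=np.hstack([z(t,385,186),z(t,385,253),z(s,302,240),z(s,285,300)])
cv2.imwrite("pics/c9.png",np.vstack([q,r])[:,:,::-1])
E
```

```text
(no output)
```

View pics/c9.png

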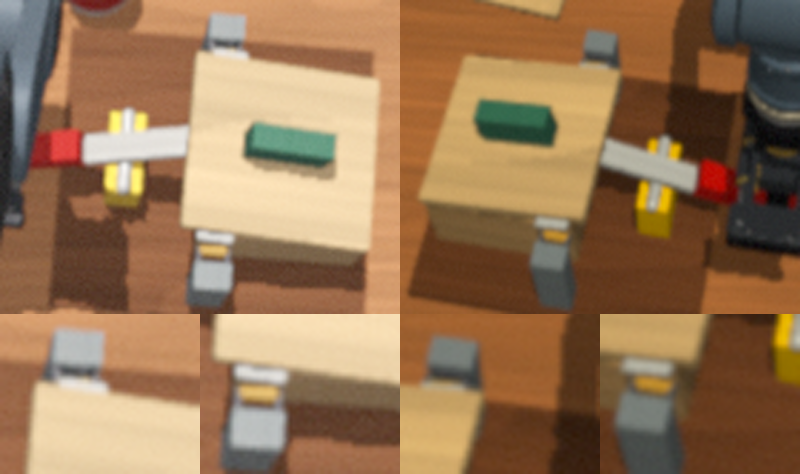

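Now both tongues lie over their rollers: the scene view's upper roller is covered, and the lower one shows the tongue above it. I'll release, then check numerically that the lid stays up.

```bash
cat > chk.py <<'E'
from h import *
from scipy.optimize import least_squares
def tri(ps):
    return least_squares(lambda P:np.r_[proj("top",P)[0]-ps[0],proj("scene",P)[0]-ps[1]],[.57,-.2,.1])
def run(t,s):
    f=lambda i,x0,y0,x1,y1:int((cv2.inRange(cv2.cvtColor(i[y0:y1,x0:x1].copy(),cv2.COLOR_RGB2HSV),(10,120,120),(25,255,255))>0).sum())
    g=lambda i,x0,y0,x1,y1:int((i[y0:y1,x0:x1].min(2)>150).sum())
    print("scene -x orange hsv",np.median(cv2.cvtColor(s[236:240,287:291].copy(),cv2.COLOR_RGB2HSV),axis=(0,1)),"top +x",np.median(cv2.cvtColor(t[183:185,377:381].copy(),cv2.COLOR_RGB2HSV),axis=(0,1)))
    a=blob(t,(55,60,10),(100,255,255),(375,200,430,240));b=blob(s,(55,60,10),(100,255,255),(240,240,282,274))
    r=tri((np.array(cv2.minAreaRect(a.astype(np.float32))[0]),np.array(cv2.minAreaRect(b.astype(np.float32))[0])))
    print("handle",np.round(r.x*1000,1),round(r.cost,2),rect("top",a,r.x[2]),b.min(0),b.max(0))
    ts=(cv2.cvtColor(t,cv2.COLOR_RGB2HSV)[185:260,360:440,2])
    d=blob(s,(10,30,175),(25,140,255),(210,225,302,300)); q=cv2.approxPolyDP(cv2.convexHull(d),4,True).reshape(-1,2);print("lid scene",q.tolist())
if __name__=="__main__":
    run(cv2.imread("pics/top0.png")[:,:,::-1].copy(),cv2.imread("pics/scene0.png")[:,:,::-1].copy())
    run(vision.capture("top"),vision.capture("scene"))
E
python3 chk.py; python3 -m jog '[[[0,0,-15],[0,0,0],1],[[0,0,-35],[0,0,0],0.6],[[0,0,-60],[0,0,0],0.2],[[0,0,-80],[0,0,0],0.2],[[0,0,-80],[0,0,0],0.2],[[0,0,-80],[0,0,0],0.2],[[0,0,-80],[0,0,0],0.2]]'|egrep 'pos|for|open';python3 chk.py
```

```text
scene -x orange hsv [ 19.  179.5 162.5] top +x [ 19.5 132.5 205.5]
handle [ 571.9 -199.9  106.6] 0.35 (array([ 572.1, -201.5]), array([68.7, 25.5]), 85.2) [247 252] [274 267]
lid scene [[240, 235], [297, 244], [285, 293], [224, 284]]
scene -x orange hsv [ 19.  99. 172.] top +x [ 17.5  24.5 233.5]
handle [ 572.7 -204.7  117. ] 0.39 (array([ 572.9, -206.2]), array([70.3, 25.7]), 81.7) [244 251] [272 264]
lid scene [[240, 235], [296, 240], [282, 290], [223, 284]]
position: [0.5905, 0.0436, 0.1315]
force: [-0.4, -0.5, 0.1]
opening: 0.373
scene -x orange hsv [ 19.  179.5 162.5] top +x [ 19.5 132.5 205.5]
handle [ 571.9 -199.9  106.6] 0.35 (array([ 572.1, -201.5]), array([68.7, 25.5]), 85.2) [247 252] [274 267]
lid scene [[240, 235], [297, 244], [285, 293], [224, 284]]
scene -x orange hsv [ 19.  177.5 170.5] top +x [ 18.   31.5 244.5]
handle [ 571.3 -201.   111.9] 0.21 (array([ 571.4, -202. ]), array([67.7, 23.7]), 83.6) [246 250] [273 266]
lid scene [[240, 235], [297, 244], [283, 292], [222, 282]]
```

After release the -x catch has snapped back and the +x one is still free. The handle yawed 3.5° under load, and I think the bar dragged the lip towards +x. I'll grip the bar and lever with it held, so I can steer it sideways and let it down slowly.

```bash
python3 go.py 588 4 124 85.4 -9; python3 - <<'E'
from h import *
s=vision.capture("scene");t=vision.capture("top")
c=blob(t,(0,0,150),(180,60,255),(325,205,366,228));print(c.min(0),c.max(0),rect("top",c,.078))
m=cast("top",[[358,c[c[:,0]==358][:,1].mean()],[350,c[c[:,0]==350][:,1].mean()]],.078);print(m)
E
```

```text
[-39.7   1.1   6.8] [-0.52 -8.98 -0.  ] t 17.35 pos [590.2  43.6 130.8] F [ 0.1  0.3 -0.4]
[327 205] [365 227] (array([584. , -78.1]), array([53.9, 95.2]), -71.1)
[[ 0.58348977 -0.10734863  0.078     ]
 [ 0.5822038  -0.08784179  0.078     ]]
```

```bash
python3 -m jog '[[[-15,1,2],[0,-4,0],0.2],[[-30,1,4],[0,-7,0],0.2],[[-39,1,7],[0,-9,0],0.2],[[-39,1,7],[0,-9,0],0.2],[[-39,1,7],[0,-9,0],0.2],[[-39,1,7],[0,-9,0],0.2]]'|egrep 'pos|for|open'; python3 go.py 587.4 -5.3 64.5 85.4 -9
```

```text
position: [0.589, 0.0049, 0.1249]
force: [0.3, 0.3, 0.2]
opening: 0.796
[-0.7 -0.4 61.3] [-0.39 -0.03  0.01] t 17.95 pos [589.    4.9 124.9] F [0.3 0.3 0.2]
```

```bash
python3 -m jog '[[[0,0,15],[0,0,0],0.2],[[0,0,30],[0,0,0],0.2],[[0,0,45],[0,0,0],0.2],[[0,0,55],[0,0,0],0.2],[[0,0,60],[0,0,0],0.2],[[0,0,60],[0,0,0],0.2],[[0,0,60],[0,0,0],0.2]]'|egrep 'pos|for|open'; python3 go.py 587.4 -5.3 64.5 85.4 -9
```

```text
position: [0.5883, -0.0048, 0.0662]
force: [0.1, 0.4, 0.2]
opening: 0.801
[-0.3 -0.9  1.7] [-0.33  0.02  0.  ] t 18.5333 pos [588.3  -4.8  66.2] F [0.1 0.4 0.2]
```

```bash
python3 -m jog '[[[0,-1,0],[0,0,0],1],[[0,-1,0],[0,0,0],1],[[0,-1,0],[0,0,0],1],[[0,-1,0],[0,0,0],1],[[0,-1,0],[0,0,0],1],[[0,-1,0],[0,0,0],1],[[0,-1,0],[0,0,0],1],[[0,-1,0],[0,0,0],1],[[0,-1,0],[0,0,0],1],[[0,-1,0],[0,0,0],1],[[0,-1,0],[0,0,0],1],[[0,-1,0],[0,0,0],1]]'|egrep 'pos|for|open'; python3 chk.py | tail -3;  python3 go.py 587.4 -5.3 64.5 85.4 -9
python3 - <<'E'
import numpy as np
for p in (12,15,18,20):
    r=np.radians(p);u=np.array([np.cos(r),np.sin(r)]);n=np.array([-u[1],u[0]])
    T=np.array([0,64])+6*n-66*u+6*n; print(p,np.round(T,1),"world",582-.08*T[0],-72-.9968*T[0])
E
```

```text
position: [0.5873, -0.0046, 0.0661]
force: [1.2, 0.6, 0.1]
opening: 0.295
scene -x orange hsv [ 19.  176.5 170. ] top +x [ 18.   34.5 243.5]
handle [ 570.9 -201.2  112. ] 0.27 (array([ 571.1, -202.6]), array([68.6, 23.7]), 83.6) [246 250] [273 265]
lid scene [[240, 235], [297, 244], [283, 292], [222, 282]]
[-0.4  0.2  1.6] [-0.32  0.02  0.01] t 19.6333 pos [587.3  -4.6  66.1] F [1.  0.3 0.9]
12 [-67.1  62. ] world 587.3642145550596 -5.161886643958084
15 [-66.9  58.5] world 587.3485546461047 -5.35700910953544
18 [-66.5  55. ] world 587.3182347206383 -5.7347953808460375
20 [-66.1  52.7] world 587.2899163753423 -6.087641963235711
```

```bash
python3 -m jog '[[[0.3,0,2],[0,-1.5,0],1],[[0.6,0,4],[0,-3,0],1],[[0.8,0,6],[0,-5,0],1],[[1,0,8],[0,-7,0],1],[[1.2,0,11],[0,-9,0],1],[[1.2,0,11],[0,-9,0],1],[[1.2,0,11],[0,-9,0],1]]'|egrep 'pos|for|open'; python3 chk.py | tail -3; python3 -m jog '[[[0.3,0,1],[0,-1,0],1],[[0,0,3],[0,-3,0],1],[[0,0,3],[0,-3,0],1],[[0,0,3],[0,-3,0],1]]'|egrep 'pos|for|open'; python3 chk.py | tail -3
```

```text
position: [0.587, -0.0051, 0.0551]
force: [-0.1, 1.1, 1.8]
opening: 0.294
scene -x orange hsv [ 19.  110.5 177. ] top +x [ 17.   29.  234.5]
handle [ 572.2 -204.   114.4] 0.24 (array([ 572.4, -205.2]), array([69.7, 25.4]), 82.3) [244 251] [272 265]
lid scene [[239, 235], [296, 241], [283, 291], [223, 284]]
position: [0.5869, -0.0055, 0.0519]
force: [1.1, 2.2, 1.5]
opening: 0.298
scene -x orange hsv [ 19. 103. 174.] top +x [ 17.   25.  233.5]
handle [ 572.2 -204.2  115.6] 0.2 (array([ 572.4, -205.2]), array([69.9, 25.7]), 81.7) [244 251] [272 264]
lid scene [[240, 235], [296, 240], [282, 291], [223, 284]]
```

The -x side is up while the bar is held. I'll shift the lip about 2.5 mm towards -x and lower it slowly onto the rollers.

```bash
python3 -m jog '[[[0,-1,0],[0,0,0],1],[[0,-2,0],[0,0,0],1],[[0,-3,0],[0,0,0],1],[[0,-3,0],[0,0,0],1],[[0,-3,0],[0,0,0],1]]'|egrep 'pos|for|open'; python3 chk.py | tail -3; python3 -m jog '[[[0,0,-1],[0,1,0],1],[[0,0,-2],[0,2,0],1],[[0,0,-3],[0,3,0],1],[[0,0,-4],[0,4,0],1],[[0,0,-5],[0,5,0],1],[[0,0,-5],[0,5,0],1],[[0,0,-5],[0,5,0],1]]'|egrep 'pos|for|open'; python3 chk.py | tail -3
```

```text
position: [0.585, -0.0058, 0.0524]
force: [3.7, 3.9, -0.6]
opening: 0.3
scene -x orange hsv [ 19.   92.5 174. ] top +x [ 18.   32.5 233.5]
handle [ 571.6 -204.8  115.4] 0.4 (array([ 571.8, -206.3]), array([69.9, 25.3]), 82.7) [244 251] [272 264]
lid scene [[239, 235], [296, 240], [283, 290], [223, 284]]
position: [0.5846, -0.0046, 0.0575]
force: [4.4, 2.0, 2.2]
opening: 0.299
scene -x orange hsv [ 19.  103.5 174. ] top +x [ 18.   66.  235.5]
handle [ 571.  -204.9  113.5] 0.27 (array([ 571.2, -206. ]), array([68.9, 25.3]), 82.8) [244 251] [272 264]
lid scene [[238, 235], [295, 240], [282, 291], [222, 283]]
```

```bash
python3 -m jog '[[[0,0,-1],[0,1,0],1],[[0,0,-2],[0,2,0],1],[[0,0,-3],[0,3,0],1],[[0,0,-3],[0,3,0],1],[[0,0,-3],[0,3,0],1]]'|egrep 'pos|for|open'; python3 chk.py | tail -3; python3 -m jog '[[[0,0,-1],[0,1,0],1],[[0,0,-2],[0,2,0],1],[[0,0,-3],[0,3,0],1],[[0,0,-4],[0,4,0],1],[[0,0,-4],[0,4,0],1],[[0,0,-4],[0,4,0],1]]'|egrep 'pos|for|open'; python3 chk.py | tail -3
```

```text
position: [0.5837, -0.0039, 0.0599]
force: [1.5, -0.2, 2.0]
opening: 0.299
scene -x orange hsv [ 19. 112. 176.] top +x [ 18.   74.5 236. ]
handle [ 571.2 -204.8  112.7] 0.22 (array([ 571.4, -205.8]), array([69. , 25.5]), 83.3) [244 251] [272 265]
lid scene [[239, 235], [296, 241], [283, 291], [223, 284]]
position: [0.5836, -0.0027, 0.0635]
force: [2.3, -0.3, 2.8]
opening: 0.297
scene -x orange hsv [ 19.  111.  174.5] top +x [ 18.5  74.5 235. ]
handle [ 571.2 -204.8  112.9] 0.22 (array([ 571.3, -205.8]), array([69. , 25.3]), 83.2) [244 251] [272 265]
lid scene [[238, 235], [296, 241], [282, 291], [223, 284]]
```

The lid holds at handle z ≈113 while the bar drops away, so both catches are holding it. I'll withdraw the bar.

```bash
python3 -m jog '[[[0,0,-2],[0,1.5,0],1],[[0,0,-4],[0,3,0],1],[[0,0,-7],[0,4.5,0],1],[[0,0,-10],[0,6,0],1],[[0,0,-10],[0,6,0],1]]'|egrep 'pos|for|open'; python3 -m jog '[[[4,0,0],[0,0,0],1],[[8,0,0],[0,0,0],1],[[14,0,0],[0,0,0],1],[[20,0,0],[0,0,0],1],[[28,0,0],[0,0,0],1],[[36,0,0],[0,0,0],1],[[44,0,0],[0,0,0],1],[[44,0,0],[0,0,0],1]]'; python3 chk.py | tail -3;python3 go.py 391 307 150 97.6 0
```

```text
position: [0.5824, -0.0008, 0.0725]
force: [0.3, 0.0, -3.2]
opening: 0.296
time_s: 24.15
position: [0.5879, 0.0451, 0.071]
tcp_rot: [[0.079, 0.997, -0.01], [0.996, -0.079, -0.052], [-0.052, -0.006, -0.999]]
force: [-0.2, 0.8, -3.1]
opening: 0.294
scene -x orange hsv [ 19.  113.5 175. ] top +x [ 18.   74.5 234.5]
handle [ 571.3 -204.9  112.7] 0.25 (array([ 571.4, -205.9]), array([68.8, 25.6]), 83.6) [244 251] [272 265]
lid scene [[238, 235], [296, 241], [283, 291], [222, 283]]
[ 242.4 -217.8  -90.5] [ -0.66   2.99 -12.15] t 24.25 pos [588.   43.6  71.2] F [ 1.   0.1 -2.2]
```

```bash
python3 go.py 387 296 150 90 0; python3 -c "
from h import *
print(cast('top',[[161.7,280.4],[260,280.4],[259.2,320],[160.4,320]],.005))"; python3 -m jog '[[[0,0,-20],[0,0,0],1],[[0,0,-45],[0,0,0],1],[[5,-5,-70],[0,1,0],1],[[30,-25,-79],[0,2,-1],1],[[60,-50,-79],[0,3,-1],1],[[90,-75,-79],[0,3,-2],1],[[120,-100,-79],[0,3,-2],1],[[150,-125,-80],[0,3,-3],1],[[180,-150,-80],[0,3,-4],1],[[205,-175,-80],[0,3,-4],1],[[222,-200,-80],[0,3,-5],1],[[232,-215,-80],[0,3,-5],1]]'; python3 go.py 387 296 30 90 0
```

```text
[ 231.2 -220.9  -89.9] [-0.46  3.02 -4.56] t 24.25 pos [588.   43.6  71.2] F [ 1.   0.1 -2.2]
[[0.43375586 0.38757761 0.005     ]
 [0.43459654 0.13644759 0.005     ]
 [0.33554987 0.13600112 0.005     ]
 [0.33382022 0.38458548 0.005     ]]
time_s: 25.25
position: [0.3903, 0.2967, 0.1401]
tcp_rot: [[-0.009, 1.0, -0.01], [1.0, 0.009, -0.0], [-0.0, -0.01, -1.0]]
force: [-0.4, -0.2, -3.6]
opening: 0.295
[ -0.7  -2.2 110.1] [-0.57  0.    0.49] t 25.25 pos [390.3 296.7 140.1] F [-0.4 -0.2 -3.6]
```

```bash
python3 -m jog '[[[-4,-3,25],[0.5,0,0],1],[[-4,-3,50],[0.5,0,0],1],[[-4,-3,75],[0.5,0,0],1],[[-4,-3,100],[0.5,0,0],1],[[-4,-3,115],[0.5,0,0],1],[[-4,-3,120],[0.5,0,0],1],[[-4,-3,120],[0.5,0,0],1],[[-4,-3,120],[0.5,0,0],1]]'|egrep 'pos|for';python3 -m jog '[[[0,0,2],[0,0,0],1],[[0,0,4],[0,0,0],1],[[0,0,6],[0,0,0],1],[[0,0,6],[0,0,0],1],[[0,0,6],[0,0,0],1]]'|egrep 'pos|for'
```

```text
position: [0.3899, 0.2915, 0.0205]
force: [0.4, 0.2, -1.7]
position: [0.3892, 0.2915, 0.0144]
force: [1.3, 0.2, -2.7]
```

```bash
python3 -m jog '[[[0,0,1],[0,0,0],1],[[0,0,2],[0,0,0],1],[[0,0,2],[0,0,0],1],[[0,0,2],[0,0,0],1]]'|egrep 'pos|for';python3 -m jog '[[[0,0,1],[0,0,0],1],[[0,0,2],[0,0,0],1],[[0,0,2],[0,0,0],1],[[0,0,2],[0,0,0],1]]'|egrep 'pos|for'
```

```text
position: [0.389, 0.2914, 0.0122]
force: [-1.1, -0.0, -0.3]
position: [0.3889, 0.2914, 0.0119]
force: [-2.5, -2.4, 15.5]
```

The bar is on the mat. Releasing it and rising.

```bash
python3 -m jog '[[[0,0,-1],[0,0,0],1],[[0,0,-1.5],[0,0,0],0.7],[[0,0,-1.5],[0,0,0],0.2],[[0,0,-1.5],[0,0,0],0.2],[[0,0,-1.5],[0,0,0],0.2],[[0,0,-1.5],[0,0,0],0.2],[[0,0,-1.5],[0,0,0],0.2],[[0,0,-1.5],[0,0,0],0.2]]'|egrep 'pos|for|open'; python3 -m jog '[[[0,0,-20],[0,0,0],0.1],[[0,0,-50],[0,0,0],0.1],[[0,0,-80],[0,0,0],0.1],[[0,0,-120],[0,0,0],0.1],[[0,0,-155],[0,0,0],0.1],[[0,0,-180],[0,0,0],0.1],[[0,0,-200],[0,0,0],0.1]]'|egrep 'pos|for|open'; python3 chk.py|tail -3; python3 go.py 571.5 -204 210 85.4 0
```

```text
position: [0.3891, 0.2915, 0.0115]
force: [0.3, -0.6, -0.3]
opening: 0.663
position: [0.3931, 0.2917, 0.2143]
force: [-0.0, -0.2, 0.4]
opening: 0.899
scene -x orange hsv [ 19. 113. 175.] top +x [ 18.5  80.  222.5]
handle [ 571.2 -204.8  113. ] 0.23 (array([ 571.4, -205.8]), array([69. , 25.5]), 83.1) [244 251] [272 265]
lid scene [[238, 235], [296, 241], [283, 291], [222, 283]]
[-497.6  173.7    1.7] [-0.53 -0.18  4.96] t 28.35 pos [394.6 292.5 215. ] F [ 0.6  0.7 -0.4]
```

The lid is still up. Next I'll move over the lid handle.

```bash
python3 -m jog '[[[-25,9,0],[0,0,1],0],[[-55,19,0],[0,0,2],0],[[-90,31,0],[0,0,3],0],[[-125,43,0],[0,0,4],0],[[-160,56,0],[0,0,5],0],[[-195,68,0],[0,0,5],0],[[-230,80,0],[0,0,5],0],[[-265,92,0],[0,0,5],0],[[-300,105,0],[0,0,5],0],[[-335,117,0],[0,0,5],0],[[-370,130,0],[0,0,5],0],[[-405,142,0],[0,0,5],0]]'|egrep 'pos'; python3 -m jog '[[[-30,10,0],[0,1,0],0],[[-55,19,0],[0,2,0],0],[[-78,27,10],[0,3,0],0],[[-88,31,25],[0,4,0],0],[[-92,32,38],[0,5,0],0],[[-92,32,38],[0,5,0],0],[[-92,32,38],[0,5,0],0],[[-92,32,38],[0,5,0],0]]'|egrep 'pos|open'; python3 go.py 571.3 -204 100 84.8 5
```

```text
position: [0.5364, -0.1142, 0.2074]
position: [0.5602, -0.2055, 0.1703]
opening: 1.002
[-3.7 12.3 70. ] [-1.11  0.02  0.51] t 30.0167 pos [ 560.2 -205.5  170.3] F [-0.6 -0.8  0. ]
```

```bash
python3 -m jog '[[[-2,6,0],[-1,0,0.5],0],[[-4,12,0],[-1,0,0.5],0],[[-4,12,10],[-1,0,0.5],0],[[-4,12,25],[-1,0,0.5],0],[[-4,12,40],[-1,0,0.5],0],[[-4,12,50],[-1,0,0.5],0],[[-4,12,50],[-1,0,0.5],0],[[-4,12,50],[-1,0,0.5],0]]'|egrep 'pos|for'; python3 go.py 571.3 -204 101 84.8 5
```

```text
position: [0.5717, -0.2071, 0.1197]
force: [-0.3, 0.8, 0.3]
[ 1.4 -0.7 18.9] [-0.08  0.04 -0.01] t 30.6833 pos [ 571.7 -207.1  119.7] F [-0.3  0.8  0.3]
```

```bash
python3 -m jog '[[[1,-0.5,6],[0,0,0],0],[[1,-0.5,12],[0,0,0],0],[[1,-0.5,17],[0,0,0],0],[[1,-0.5,18],[0,0,0],0],[[1,-0.5,18],[0,0,0],0.5],[[1,-0.5,18],[0,0,0],1],[[1,-0.5,18],[0,0,0],1],[[1,-0.5,18],[0,0,0],1],[[1,-0.5,18],[0,0,0],1],[[1,-0.5,18],[0,0,0],1],[[1,-0.5,18],[0,0,0],1],[[1,-0.5,18],[0,0,0],1]]'|egrep 'pos|for|open';python3 -m jog '[[[0,0,0],[0,0,0],1],[[0,0,0],[0,0,0],1],[[0,0,0],[0,0,0],1],[[0,0,0],[0,0,0],1],[[0,0,0],[0,0,0],1],[[0,0,0],[0,0,0],1],[[0,0,0],[0,0,0],1],[[0,0,0],[0,0,0],1],[[0,0,0],[0,0,0],1]]'|egrep 'pos|for|open'; python3 chk.py|tail -3
```

```text
position: [0.5716, -0.205, 0.1025]
force: [-0.1, -0.7, 0.5]
opening: 0.481
position: [0.571, -0.2049, 0.1024]
force: [-2.4, 0.4, 0.6]
opening: 0.251
handle [ 571.9 -199.9  106.6] 0.35 (array([ 572.1, -201.5]), array([68.7, 25.5]), 85.2) [247 252] [274 267]
lid scene [[240, 235], [297, 244], [285, 293], [224, 284]]
scene -x orange hsv [ 19.  112.5 184. ] top +x [104.5  43.5 137.5]Traceback (most recent call last):
  File "chk.py", line 16, in <module>
    run(vision.capture("top"),vision.capture("scene"))
    ~~~^^^^^^^^^^^^^^^^^^^^^^^^^^^^^^^^^^^^^^^^^^^^^^^
  File "chk.py", line 9, in run
    a=blob(t,(55,60,10),(100,255,255),(375,200,430,240));b=blob(s,(55,60,10),(100,255,255),(240,240,282,274))
  File "h.py", line 17, in blob
    c=max(cs,key=cv2.contourArea).reshape(-1,2)+[x0,y0]; return c
      ~~~^^^^^^^^^^^^^^^^^^^^^^^^
ValueError: max() iterable argument is empty
```

```bash
python3 -m jog '[[[0.3,0,-4],[0,0,0],1],[[0.7,0,-8],[0,0,0],1],[[1.2,0,-14],[0,0,0],1],[[2,0,-24],[0,0,0],1],[[3,0,-40],[0,0,0],1],[[5,0,-60],[0,0,0],1],[[7,0,-80],[0,-1,0],1],[[9,0,-100],[0,-3,0],1],[[9,0,-105],[0,-5,0],1],[[9,0,-105],[0,-5,0],1]]'; python3 go.py 600 226 210 84 0
```

```text
time_s: 33.37
position: [0.5732, -0.2044, 0.2111]
tcp_rot: [[0.09, 0.996, 0.005], [0.996, -0.09, -0.004], [-0.004, 0.005, -1.0]]
force: [0.2, 0.4, -5.8]
opening: 0.246
[431.1 -12.   -0.5] [0.3  0.2  0.84] t 33.3667 pos [ 573.2 -204.4  211.1] F [ 0.2  0.4 -5.8]
```

```bash
python3 -m jog '[[[15,-8,-15],[0,0,0],1],[[40,-18,-20],[0,0,0],1],[[72,-28,-20],[0,0,0],1],[[106,-36,-20],[0,0,0],1],[[140,-44,-20],[0,0,0],1],[[175,-50,-20],[0,0,-1],1],[[210,-54,-20],[0,0,-2],1],[[245,-58,-20],[0,0,-3],1],[[280,-58,-20],[0,0,-4],1],[[315,-56,-20],[0,0,-5],1],[[348,-50,-20],[0,0,-6],1],[[376,-42,-20],[0,0,-7],1]]'|egrep 'pos|for|open'; python3 -m jog '[[[20,8,0],[0,0,-1],1],[[38,15,0],[0,0,-2],1],[[50,22,0],[0,0,-3],1],[[55,26,0],[0,0,-4],1],[[55,27,0],[0,0,-4],1],[[55,27,0],[0,0,-4],1],[[55,27,0],[0,0,-4],1]]'|egrep 'pos|for|open'; python3 go.py 600.8 225.6 60 96 0
```

```text
position: [0.5628, 0.1758, 0.2268]
force: [0.5, -1.0, -5.1]
opening: 0.248
position: [0.5887, 0.2279, 0.2268]
force: [0.2, 0.2, -5.5]
opening: 0.249
[ -3.2  12.2 166.8] [-0.14  0.1  -0.29] t 34.95 pos [588.7 227.9 226.8] F [ 0.2  0.2 -5.5]
```

```bash
python3 -m jog '[[[-1,5,15],[0,0,0],1],[[-3,12,40],[0,0,0],1],[[-3,12,65],[0,0,0],1],[[-3,12,90],[0,0,0],1],[[-3,12,115],[0,0,0],1],[[-3,12,140],[0,0,0],1],[[-3,12,160],[0,0,0],1],[[-3,12,175],[0,0,0],1],[[-3,12,185],[0,0,0],1],[[-3,12,185],[0,0,0],1],[[-3,12,185],[0,0,0],1]]'|egrep 'pos|for|open';python3 go.py 600.8 225.6 27 96 0
```

```text
position: [0.6016, 0.2264, 0.0423]
force: [-0.0, -0.3, -4.8]
opening: 0.248
[-0.7 -0.8 15.3] [-0.06  0.08 -0.28] t 35.8667 pos [601.6 226.4  42.3] F [-0.  -0.3 -4.8]
```

```bash
python3 -m jog '[[[-1,-1,3],[0,0,0],1],[[-1,-1,6],[0,0,0],1],[[-1,-1,9],[0,0,0],1],[[-1,-1,11],[0,0,0],1],[[-1,-1,13],[0,0,0],1],[[-1,-1,13],[0,0,0],1]]'|egrep 'pos|for|open';python3 -m jog '[[[0,0,1],[0,0,0],1],[[0,0,2],[0,0,0],1],[[0,0,2],[0,0,0],1],[[0,0,2],[0,0,0],1]]'|egrep 'pos|for|open'
```

```text
position: [0.6004, 0.226, 0.029]
force: [-0.5, 0.3, -4.5]
opening: 0.25
position: [0.6008, 0.226, 0.0274]
force: [-0.6, -0.4, -3.6]
opening: 0.254
```

```bash
python3 -m jog '[[[0,0,0.5],[0,0,0],1],[[0,0,1],[0,0,0],1],[[0,0,1],[0,0,0],1]]'|egrep 'pos|for|open';python3 -m jog '[[[0,0,0.5],[0,0,0],1],[[0,0,1],[0,0,0],1],[[0,0,1],[0,0,0],1]]'|egrep 'pos|for|open'
```

```text
position: [0.6008, 0.226, 0.0271]
force: [-1.0, -0.3, 2.0]
opening: 0.248
position: [0.6008, 0.226, 0.0271]
force: [-2.7, -1.4, 8.3]
opening: 0.254
```

The lid has touched down. Releasing, rising clear, and taking the last picture.

```bash
python3 -m jog '[[[0,0,-1],[0,0,0],1],[[0,0,-1.5],[0,0,0],0.6],[[0,0,-1.5],[0,0,0],0.2],[[0,0,-1.5],[0,0,0],0.2],[[0,0,-1.5],[0,0,0],0.2],[[0,0,-1.5],[0,0,0],0.2],[[0,0,-1.5],[0,0,0],0.2],[[0,0,-1.5],[0,0,0],0.2]]'|egrep 'pos|for|open'; python3 -m jog '[[[0,0,-20],[0,0,0],0.1],[[0,0,-50],[0,0,0],0.1],[[0,0,-80],[0,0,0],0.1],[[0,0,-120],[0,0,0],0.1],[[0,0,-155],[0,0,0],0.1],[[0,0,-185],[0,0,0],0.1],[[-30,-20,-200],[0,0,0],0.1],[[-65,-40,-200],[0,0,0],0.1],[[-100,-60,-200],[0,0,0],0.1],[[-135,-80,-200],[0,0,0],0.1],[[-170,-100,-200],[0,0,0],0.1],[[-200,-120,-200],[0,0,0],0.1]]'|egrep 'pos|for|open'
python3 - <<'E'
from h import *
t,s=vision.capture("top"),vision.capture("scene")
q=np.hstack([cv2.resize(t[60:380,90:560],(400,272)),cv2.resize(s[120:400,110:570],(400,272))])
cv2.imwrite("pics/c10.png",cv2.resize(q,(800,272))[:,:,::-1])
c=blob(t,(100,80,40),(125,255,255),(180,160,275,262));print("blue",rect("top",c,.005))
c=blob(t,(55,60,10),(100,255,255),(200,180,255,240));print("lid handle",rect("top",c,.037))
c=blob(t,(172,120,80),(6,255,255),(155,280,230,315));print("red",rect("top",c,.027))
t0=cv2.imread("pics/top0.png")[:,:,::-1];d=lambda x0,y0,x1,y1:round(float(cv2.absdiff(t,t0.copy())[y0:y1,x0:x1].mean()),1)
print("diff flask,tin,glue,mallet",d(255,110,295,170),d(318,132,352,172),d(108,202,152,242),d(500,252,552,365))
E
```

```text
position: [0.6007, 0.2259, 0.0267]
force: [0.9, -0.5, 1.2]
opening: 0.694
position: [0.5005, 0.0133, 0.2273]
force: [-0.2, -0.4, -0.3]
opening: 0.899
blue (array([596.2, 270.8]), array([185. ,  93.8]), 6.1)
lid handle (array([601.2, 227.3]), array([25.4, 69. ]), -85.2)
red (array([387.1, 324.1]), array([24.8, 75.5]), -89.6)
diff flask,tin,glue,mallet 20.4 17.5 14.2 14.0
```

View pics/c10.png

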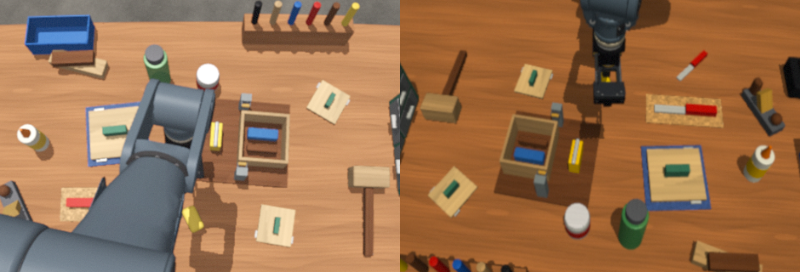

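The lid sits centred on the blue mat with its handle up: handle at (601,227) mm against the mat centre (601,226). The bar lies flat on the cork, the case is open, and the bystanders look unmoved. Handing in.

```bash
python3 -c "
from rig import bot
print(bot.read_state()['time_s']); print(bot.hand_in())"
```

```text
38.9667
the job is handed in; nothing more can be done
None
```

The job is handed in at 39.0 s: the lid was levered loose and now lies on the blue mat, and the pry bar is back on the cork mat.

- **Levering:** two presses with shut fingers freed only the +x catch for good; the -x one snapped back each time I let go. I then gripped the bar, levered again, shifted the lip about 3 mm towards -x and lowered it slowly. After that the lid stayed up on both rollers, with its handle steady at about 113 mm while the bar was withdrawn and laid down.
- **Final checks:** the lid handle measured (601, 227) mm against the mat centre at (601, 226). The lid lies handle up, square on the mat, with about 8 N on the wrist as it touched down. The bar lies flat on the cork; its touchdown peaked at about 15 N.
- **Weak check:** the picture differences around the flask, glue bottle, tin and mallet were 14–20 grey levels, so that test could not confirm they stayed put. By eye, all four stand where they were at the start.

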